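Scoop cork chunks into the singing bowl and shut the bin

ROBOT

A 6-joint arm with a two-finger parallel gripper is mounted at the origin on the work surface. World frame = base frame: x ahead of the robot, y to its left, z up, the work surface at z = 0. Lengths are in m, angles in rad, forces in N, time in s.
With the tool pointing down it reaches from about 0.375 to 0.975 m from the base axis. Payload 3.8 kg.
Tool frame: the origin (TCP) lies at the very end of the fingers, on their centre line; the grasp point (between the pads) lies 19 mm behind it (grip_depth is the z of the grasp point in the tool frame, in m); z points along the fingers, y is the line along which they close (so a half turn about z gives the same grasp; the last joint's range is limited). The gripper opens to 88 mm and grips with 3 to 60 N. Pads are 18 mm wide; open, the fingers measure 123 mm over their backs; the gripper's body (75 mm by 187 mm) begins 45 mm behind the grasp point.
Start: joints at [1.257, 0.264, 1.604, -0, 1.274, -0.037], TCP at [0.184, 0.649, 0.239] pointing down, gripper open.
Joint ranges: [-2.63, 2.63], [-0.94, 2.18], [0.31, 2.57], [-1.31, 4.45], [0, 2.66], [-2.55, 2.55]. Speed limits (rad/s): [2.57, 2.57, 3.14, 3.14, 3.14, 3.14].

INTERFACE

Orientations are given as a unit quaternion [x, y, z, w].
In Python, from plant import read_state, camera, sign_off, grip_depth gives the robot as it stands. The module is installed in compiled form; this text tells all that it offers.
- The arm moves only by the tool send_rows, never from a script. Its arguments are lists of equal length, an entry for each row: "claw": the closure, from 0 (fully open) to 1 (shut); "xyz": the shift along the tool's x, y, z in mm, a list of three; "turn": the turn about the tool's z in degrees. In form: {"claw": [claw, ...], "xyz": [[dx, dy, dz], ...], "turn": [turn, ...]}. A call has 1 to 8 rows; each row shifts and turns the commanded pose from where the row before left it, along the tool's axes as they then stand; what a row does not reach is not made up. A row lasts 1/10 s, in which the tool goes at most 50 mm and 8.59 degrees, less where a joint would pass 70% of its speed; a pose out of reach is approached as far as the arm can. A call is refused whole if a number of a shift passes 50 or a number of a turn 8.59, either way. A call with a gripper value outside its range is refused whole. The fingers move at their own pace and stop on an object; "newtons" is the grip in N (left out, the last holds). Time passes only in rows, so rows that do not move let the fingers close. It gives the time, the measured TCP pose, the force, the opening and the grip force at its end, in the units of the state.
- read_state(): the state, without advancing time (a new reading comes with each control period).
- camera(name): name is "scene" or "top"; returns a dict with "frame" (400x640x3 uint8, red, green, blue), "vertical_fov" (degrees; the focal length in pixels is half the picture's height over the tangent of half this angle, whatever the lens; pixels are square), "cx", "cy" (the principal point, pixels), "origin" and "rotation" of the camera in the world. Camera axes: x right, y down, z forward; pixel columns grow to the right and rows downward; lengths in m; the calibration is good to about 2 mm. A picture is of the moment at which its call begins. There is no depth.
- sign_off(): hands the job in; it is judged then, once.
The state is a dict: "clock": time; "qpos": joint angles; "joint_velocities": joint speeds; "tau": joint torques, N m; "ee_pos": TCP position; "ee_rot": TCP orientation; "contact_force": force on the tool from outside, world axes, zero at the start; "torque": the same for the moment, N m; "finger_gap": finger opening in m; "finger_force": force on a finger pad.
Only numpy, scipy, OpenCV 4.12 (cv2) and the standard library are available. Lean on these libraries where they do the work, as an engineer would, in place of code of your own. Each camera call takes 0.05 s, during which the arm holds its last target. There are 200 camera calls.

TASK

Pick up the metal scoop and use it to put at least three of the six orange cork chunks from the wooden bin into the brass bowl, never touching the chunks with the gripper's fingers and leaving none of them lying about outside bin and bowl. Then set the scoop back down level in the middle of its dark wooden rest, and last push the bin's door shut until it clicks fully home on its catch. Do not shift the bowl, the jar or the stopwatch.

Things in the scene. Friction and masses are not known exactly. Their poses are not given: they have to be found in the camera images.
- bin: fixed open-topped wooden bin; origin at the centre of its underside, +x from its open front to its back wall (away from the robot). Inside 120 mm long (x -60 to +60), 104 mm wide (y -52 to +52), floor top 6 mm up, walls 6 mm thick, 50 mm high. No front wall, only the door; the floor runs on to x = -86 as a level sill with a 2.5 mm catch ball at x = -72, y = -40 (no obstacle to the scoop)
- bin_door (a joint): the bin's wooden front door, upright hinge at its left end: 0 = shut and seated, growing as it swings out towards the robot, to 1.9 rad; starts 1.62 to 1.75, clear of the way in, stays where left. Panel 112 mm long, 8 mm thick, 8 to 50 mm above the work surface. A sprung ball catch stops it at about 0.13 rad; 3 to 4 N more at its free end snap it past, to 0
- door_hinge (a point): the door's hinge axis at the height of the panel's top (50 mm), in the bin's frame x = -65, y = +58 mm; axes as the bin's. At joint value q the panel runs from it along (-sin q, -cos q) in the bin's x, y
- door_edge (a point): middle of the top of the door's free end, 113 mm from the hinge axis; its z is up, its x is across the panel (pointing into the bin when shut)
- scoop: loose aluminium scoop, 0.14 kg, level on the rest; origin on its flat underside, +x where its open mouth points. Pan 88 mm wide (82 inside), x = -48 to lip at +45 mm, floor 2.5 mm; side walls 30 mm high to x = +7, 14 mm to +27, then none; back wall 34 mm high at x = -40. Wooden bar handle 18 (y) x 16 mm, 100 mm long, from x = -42, z = 30, leaning back to -x, 25 degrees off vertical
- scoop_grip (a point): the point to grip on the handle's axis, 68 mm up it, at x = -71, z = 91.6 mm in the scoop's frame, axes as the scoop's; pinch across the scoop's y with the fingers pointing down along the leaning handle
- scoop_lip (a point): middle of the underside of the scoop's front lip, x = +45 mm in the scoop's frame
- rest: fixed dark coconut-wood spoon rest, flat slab 130 x 120 mm, 6 mm thick; origin at the centre of its underside; the scoop belongs on its middle
- bowl: brass singing bowl, 0.7 kg, loose on a fixed dark wooden base 22 mm high and 116 mm across; origin at the centre of its underside; 65 mm high, mouth 150 mm across outside, wall 4 mm, narrowing to 68 mm across at the foot; its rim stands 87 mm above the work surface
- jar: green glass jar with a brass twist cap, 68 mm across, 110 mm high, loose; origin at the centre of its underside; leave it alone
- stopwatch: black plastic stopwatch with a red press button, 64 mm across, 16 mm high, lying face up, loose; origin at the centre of its underside; leave it alone
- chunk0_mid (a point): orange lacquered cork chunk with rounded-off edges, slippery, 23 mm across, 20 mm high, about 12 g, one of six alike, starting flat in the rear two thirds of the bin; the point is its middle
- chunk1_mid (a point): orange lacquered cork chunk with rounded-off edges, slippery, 23 mm across, 20 mm high, about 12 g, one of six alike, starting flat in the rear two thirds of the bin; the point is its middle
- chunk2_mid (a point): orange lacquered cork chunk with rounded-off edges, slippery, 23 mm across, 20 mm high, about 12 g, one of six alike, starting flat in the rear two thirds of the bin; the point is its middle
- chunk3_mid (a point): orange lacquered cork chunk with rounded-off edges, slippery, 23 mm across, 20 mm high, about 12 g, one of six alike, starting flat in the rear two thirds of the bin; the point is its middle
- chunk4_mid (a point): orange lacquered cork chunk with rounded-off edges, slippery, 23 mm across, 20 mm high, about 12 g, one of six alike, starting flat in the rear two thirds of the bin; the point is its middle
- chunk5_mid (a point): orange lacquered cork chunk with rounded-off edges, slippery, 23 mm across, 20 mm high, about 12 g, one of six alike, starting flat in the rear two thirds of the bin; the point is its middle
- chunk0: the same chunk as chunk0_mid; origin at the centre of its underside
- chunk1: the same chunk as chunk1_mid; origin at the centre of its underside
- chunk2: the same chunk as chunk2_mid; origin at the centre of its underside
- chunk3: the same chunk as chunk3_mid; origin at the centre of its underside
- chunk4: the same chunk as chunk4_mid; origin at the centre of its underside
- chunk5: the same chunk as chunk5_mid; origin at the centre of its underside

How it is judged:
By the outcome, as a careful person would: the job done as asked, in the order asked, and still so for the second after the job is handed in, with the robot touching nothing.
It also fails if it takes over 72 s, if anything falls off the work surface, if the arm or the gripper's body presses on something with over 40 N, if the wrist force passes 120 N, or if a joint passes its speed limit or range.

## Working session

There is one attempt and no reset: what is moved stays moved. The work goes in short steps, Python scripts to look and compute and a tool call to move; the robot and the scene stay as the last step left them, time stands still between calls to the robot, and variables do not carry over. Pictures are saved under pics/ and viewed, at most 10 in all, crops included, and the job is handed in when it is done.

Besides the shell and the picture viewer there is one more tool, called in YAML: its name, and indented under it one key for each argument. send_rows: Moves the arm, as the interface text tells. Its arguments: {"type":"object","properties":{"claw":{"type":"array","items":{"type":"number"}},"xyz":{"type":"array","items":{"type":"array","items":{"type":"number"}}},"turn":{"type":"array","items":{"type":"number"}},"newtons":{"type":"number"}},"required":["claw","xyz","turn"]}

```bash
mkdir -p pics; cat > h.py <<'E'
import numpy as np, cv2
from scipy.spatial.transform import Rotation as R
from plant import *
def K(c):
    f=200/np.tan(np.radians(c['vertical_fov']/2)); return f
def ray(c,uv):
    d=np.array([(uv[0]-c['cx'])/K(c),(uv[1]-c['cy'])/K(c),1.]); return np.array(c['origin']),rot(c)@d
def rot(c):
    r=np.array(c['rotation']); return r if r.shape==(3,3) else R.from_quat(r).as_matrix()
def onz(c,uv,z):
    o,d=ray(c,uv); return o+d*(z-o[2])/d[2]
def proj(c,p):
    q=rot(c).T@(np.array(p)-np.array(c['origin'])); return q[:2]/q[2]*K(c)+[c['cx'],c['cy']]
def tri(a,ua,b,ub):
    o1,d1=ray(a,ua);o2,d2=ray(b,ub)
    s=np.linalg.lstsq(np.c_[d1,-d2],o2-o1,rcond=None)[0]
    p,q=o1+s[0]*d1,o2+s[1]*d2; return (p+q)/2,np.linalg.norm(p-q)
def save(c,n,crop=None,k=1):
    f=c['frame'][...,::-1]
    if crop: x0,y0,x1,y1=crop; f=f[y0:y1,x0:x1]
    cv2.imwrite('pics/'+n,cv2.resize(f,None,fx=k,fy=k,interpolation=cv2.INTER_CUBIC))
E
python3 - <<'E'
from h import *
s=read_state();print(s, grip_depth, R.from_quat(s['ee_rot']).as_matrix().round(4))
a=camera('scene');b=camera('top')
save(a,'s0.png',k=1.25);save(b,'t0.png',k=1.25)
for c in(a,b):print({k:v for k,v in c.items() if k!='frame'})
E
```

```text
{'clock': 0.0, 'qpos': array([ 1.25712466e+00,  2.64768270e-01,  1.60535684e+00,  2.42052173e-06,
        1.27367606e+00, -3.69074429e-02]), 'joint_velocities': array([ 6.11127355e-05, -1.93372750e-03, -6.74411330e-04, -4.49384610e-04,
       -8.38898444e-04,  1.20816061e-03]), 'tau': array([ 1.37356779e-03, -5.02100587e+01, -3.56887114e+01,  7.28100515e-02,
        2.93477532e-02, -1.91068975e-04]), 'ee_pos': array([0.18423045, 0.64864689, 0.23738707]), 'ee_rot': array([ 1.37941144e-01,  9.90439812e-01, -1.08713525e-03, -1.93714367e-04]), 'contact_force': array([ 1.1155941 ,  0.99043989, -0.94727664]), 'torque': array([ 0.03575631, -0.01840761,  0.00430064]), 'finger_force': 0.0, 'finger_gap': 0.08773795929499126} -0.0187 [[-9.619e-01  2.732e-01 -7.000e-04]
 [ 2.732e-01  9.619e-01 -2.100e-03]
 [ 1.000e-04 -2.200e-03 -1.000e+00]]
{'vertical_fov': 56.72693514487109, 'cx': 323.51146508821876, 'cy': 191.37691668349913, 'origin': array([0.84221131, 0.45934251, 0.66199139]), 'rotation': array([ 0.23244311,  0.90058554, -0.35558693, -0.09205342])}
{'vertical_fov': 50.40536255649048, 'cx': 318.3796299667811, 'cy': 205.69357117934732, 'origin': array([0.43422434, 0.00330155, 0.96513995]), 'rotation': array([-0.6965675 ,  0.71253831, -0.05363383,  0.06485592])}
```

View pics/s0.png

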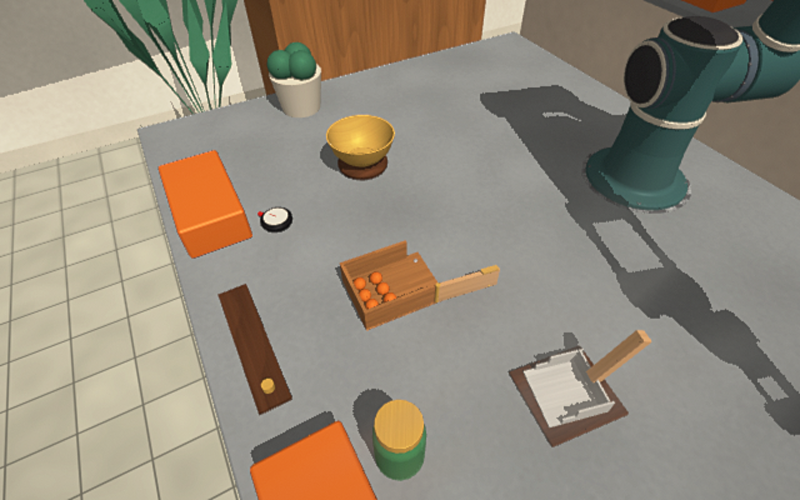

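View pics/t0.png

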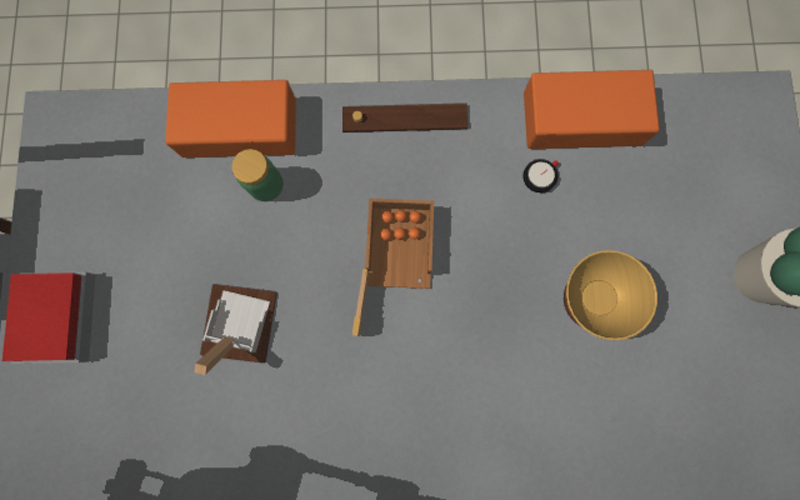

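```bash
python3 - <<'E'
from h import *
a=camera('scene');b=camera('top')
import pickle;pickle.dump((a,b),open('c0.pkl','wb'))
def cr(c,x,y,w,h,k): return cv2.resize(c['frame'][y:y+h,x:x+w,::-1],(w*k,h*k),interpolation=cv2.INTER_CUBIC)
im=np.vstack([np.hstack([cr(b,145,220,100,75,4),cr(a,405,255,130,75,4)[:, :400]]),np.hstack([cr(b,265,150,100,75,4)[:300],cr(a,268,185,100,75,4)])])
for x in range(0,800,40): cv2.line(im,(x,0),(x,6 if x%200 else 14),(0,0,255),1);cv2.line(im,(x,300),(x,306),(0,0,255),1)
for y in range(0,600,40): cv2.line(im,(0,y),(6,y),(0,0,255),1);cv2.line(im,(400,y),(406,y),(0,0,255),1)
cv2.imwrite('pics/m1.png',im)
# bowl rim: contour of gold in top
hsv=cv2.cvtColor(b['frame'],cv2.COLOR_RGB2HSV)
m=cv2.inRange(hsv,(15,100,60),(32,255,255));m[:,:440]=0;m[:180]=0;m[300:]=0
cn=max(cv2.findContours(m,0,1)[0],key=cv2.contourArea)
(x,y),ax,an=cv2.fitEllipse(cv2.convexHull(cn));print('bowl top',x,y,ax,cv2.contourArea(cn))
P=np.array([onz(b,p[0],.087)[:2] for p in cv2.convexHull(cn)]);c,r=cv2.minEnclosingCircle((P*1000).astype(np.float32));print('bowl circ',c,r)
hs=cv2.cvtColor(a['frame'],cv2.COLOR_RGB2HSV)
ms=cv2.inRange(hs,(15,100,60),(32,255,255));ms[:80]=0;ms[150:]=0;ms[:,:250]=0;ms[:,330:]=0
cn=max(cv2.findContours(ms,0,1)[0],key=cv2.contourArea)
P=np.array([onz(a,p[0],.087)[:2]*1000 for p in cv2.convexHull(cn)]);print('scene rim hull upper',P.round()[::4].tolist())
# chunks
for c,h,(x0,y0,x1,y1) in((b,hsv,(290,155,350,235)),(a,hs,(268,200,340,262))):
    m=cv2.inRange(h,(3,180,120),(11,255,255));z=np.zeros_like(m);z[y0:y1,x0:x1]=m[y0:y1,x0:x1]
    n,_,st,ce=cv2.connectedComponentsWithStats(z)
    for i in range(1,n):
        if st[i,4]>8: print(st[i,4],ce[i].round(1),(onz(c,ce[i],.020)*1000).round())
# handle/tan + door masks
for c,h in((b,hsv),(a,hs)):
    m=cv2.inRange(h,(8,60,90),(22,200,255));n,_,st,ce=cv2.connectedComponentsWithStats(m)
    for i in range(1,n):
        if 20<st[i,4]<3000: print('tan',st[i],ce[i].round(1))
E
```

```text
bowl top 488.9999694824219 235.84765625 (69.76180267333984, 74.58226776123047) 4006.0
bowl circ (512.291015625, -333.42218017578125) 74.7038803100586
scene rim hull upper [[463.0, -387.0], [439.0, -328.0], [477.0, -263.0], [545.0, -224.0], [581.0, -248.0], [588.0, -335.0], [558.0, -393.0], [498.0, -406.0]]
19 [319.7 172.3] [672.  12.  20.]
31 [331.3 173. ] [669. -15.  20.]
30 [309.1 172.9] [671.  36.  20.]
29 [308.1 186.8] [639.  39.  20.]
32 [319.  186.4] [639.  14.  20.]
31 [330.7 185.8] [640. -12.  20.]
126 [304.7 229.3] [641.  12.  20.]
117 [291.1 233.8] [672.   9.  20.]
tan [281  88   9  10  63] [285.2  92.3]
tan [ 282  158   66  111 2906] [320.8 199.4]
tan [156 270  31  30 309] [169.2 283.7]
tan [ 555   65   85   68 1292] [609.2  96.3]
tan [ 261   92   55   50 1889] [288.8 113.1]
tan [586 111  10   8  36] [590.4 114. ]
tan [616 114   8  10  24] [620.  118.2]
tan [166 120  32  56  62] [183.6 144.9]
tan [584 121  10  11  32] [588.7 125.8]
tan [594 121  11   7  30] [599.1 123.5]
tan [625 146  15  13  53] [634.6 152.5]
tan [144 168  50  19 140] [168.3 176.9]
tan [189 177  13  18  26] [197.3 187.3]
tan [141 183  33  24  50] [153.9 198.6]
tan [ 175  227   57  102 1961] [203.1 280.1]
tan [ 408  264  113   93 2150] [470.3 311.6]
tan [ 299  319   40   43 1363] [318.7 340.2]
tan [262 336  40  64  84] [284.1 364. ]
tan [200 370   7  30  31] [202.5 384.1]
```

View pics/m1.png

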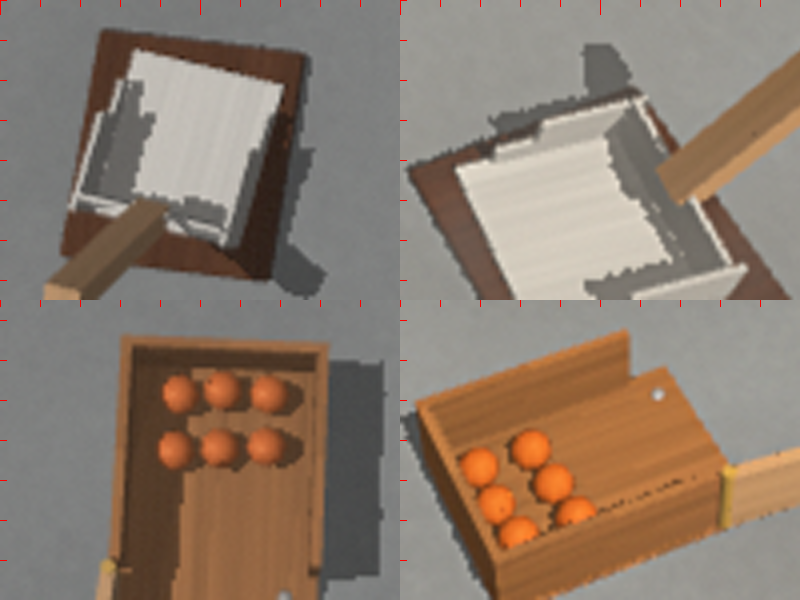

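```bash
python3 - <<'E'
from h import *
import pickle;a,b=pickle.load(open('c0.pkl','rb'))
g=lambda o,x,y:np.array([o[0]+(x+.5)/4-.5,o[1]+(y+.5)/4-.5])
ST=lambda x,y:g((145,220),x,y); SS=lambda x,y:g((405,255),x-400,y)
BT=lambda x,y:g((265,150),x,y-300); BS=lambda x,y:g((268,185),x-400,y-300)
print('rest',[ (onz(b,ST(*p),.006)[:2]*1000).round(1) for p in((100,30),(304,53),(272,280),(62,255))])
print('lip',[ (onz(b,ST(*p),.0085)[:2]*1000).round(1) for p in((136,50),(283,88))])
p,e=tri(b,ST(283,88),a,SS(457,170));print('tri lip R',p*1000,e*1000)
p,e=tri(b,ST(304,53),a,SS(409,168));print('tri rest FR',p*1000,e*1000)
print('back wall top',[ (onz(b,ST(*p),.040)[:2]*1000).round(1) for p in((76,207),(236,246))])
print('bin',[ (onz(b,BT(*p),.05)[:2]*1000).round(1) for p in((122,338),(328,345),(113,563),(318,570))])
p,e=tri(b,BT(328,345),a,BS(418,402));print('bin BR',p*1000,e*1000)
p,e=tri(b,BT(318,570),a,BS(628,333));print('bin FR',p*1000,e*1000)
p,e=tri(b,BT(105,566),a,BS(728,468));print('hinge',p*1000,e*1000)
for c in(b,a):
    h=cv2.cvtColor(c['frame'],cv2.COLOR_RGB2HSV)
    m=cv2.inRange(h,(8,60,90),(22,200,255))
    if c is b: cn=m[268:302,150:192];off=(150,268)
    else: cn=m[255:320,465:525];off=(465,255)
    C=max(cv2.findContours(cn.copy(),0,1)[0],key=cv2.contourArea)
    print('handle quad',(cv2.boxPoints(cv2.minAreaRect(C))+off).round(1).tolist(), (cv2.approxPolyDP(C,2,True)[:,0]+off).tolist())
# door yellow edge
h=cv2.cvtColor(b['frame'],cv2.COLOR_RGB2HSV);m=cv2.inRange(h,(14,110,130),(26,255,255))
ys,xs=np.where(m[200:280,275:305]);print('door px',[(x+275,y+200) for x,y in list(zip(xs,ys))[::12]])
E
```

```text
rest [array([555.4, 357.6]), array([539.5, 240.5]), array([413.2, 256.1]), array([429.3, 374.3])]
lip [array([543.2, 335.7]), array([519.7, 251.4])]
tri lip R [519.47781948 252.66604813   5.56263546] 1.3386581136929105
tri rest FR [539.11052446 240.89718479   6.00093005] 1.223005941524907
back wall top [array([454.9, 354.5]), array([432.3, 267. ])]
bin [array([695.8,  65.8]), array([688.8, -48.6]), array([569.3,  72.2]), array([562.9, -39.2])]
bin BR [688.73183812 -48.41330729  48.52774692] 1.1357699217365385
bin FR [563.24381369 -39.24389892  46.52514504] 0.24275002407493443
hinge [567.52988643  75.8523268   54.84807765] 1.144968527838672
handle quad [[152.9, 294.4], [178.1, 264.4], [186.9, 271.7], [161.7, 301.8]] [[186, 271], [179, 270], [173, 275], [170, 274], [172, 275], [156, 291], [156, 297], [164, 299], [165, 292]]
handle quad [[456.2, 300.6], [486.8, 247.7], [523.1, 268.7], [492.5, 321.6]] [[515, 264], [508, 264], [475, 292], [467, 282], [472, 292], [469, 296], [472, 304], [475, 306], [478, 303], [488, 319], [494, 319], [483, 303], [520, 274]]
door px [(np.int64(294), np.int64(201)), (np.int64(291), np.int64(218)), (np.int64(287), np.int64(254)), (np.int64(285), np.int64(257)), (np.int64(287), np.int64(259)), (np.int64(285), np.int64(262)), (np.int64(282), np.int64(265)), (np.int64(285), np.int64(267))]
```

send_rows:
  claw: [0,0,0,0,0,0,0,0]
  xyz:
    - [-35,-27,0]
    - [-35,-27,0]
    - [-35,-27,0]
    - [-35,-27,0]
    - [-35,-27,0]
    - [-35,-27,0]
    - [-35,-27,0]
    - [-35,-27,0]
  turn: [-0.7,0,0,0,0,0,0,0]

```text
clock: 1.0
ee_pos: [0.3985, 0.3657, 0.2387]
ee_rot: [0.132, 0.991, 0.0, 0.0]
contact_force: [0.1, -0.3, -0.0]
finger_gap: 0.0879
finger_force: 0.0
```

```bash
cat > to.py <<'E'
import sys
from h import *
# to.py x y z yaw(scoop fwd deg): TCP target in mm -> tool-axes delta after turn
s=read_state();M=R.from_quat(s['ee_rot']).as_matrix();p=s['ee_pos']*1000
t=np.array(list(map(float,sys.argv[1:4])))
yaw=np.degrees(np.arctan2(-M[1,0],-M[0,0]))
print('t',round(s['clock'],2),'tcp',p.round(1),'yaw',yaw.round(2),'gap',round(s['finger_gap']*1000,1),'F',s['contact_force'].round(1),'ff',round(s['finger_force'],1),'q',s['qpos'].round(2))
print('delta now-axes',(M.T@(t-p)).round(1))
if len(sys.argv)>4: print('turn',round(yaw-float(sys.argv[4]),2))
E
python3 to.py 419.5 323.9 78.9 -15.2
python3 - <<'E'
from h import *
import pickle;a,b=pickle.load(open('c0.pkl','rb'))
# verify handle via projection of top end, scoop frame -> world
f=np.array([.965,-.262,0]);l=np.array([.262,.965,0]);o=np.array([488,305.3,6])
for n,x,z in(('top',-84.3,120.6),('base',-42,30)):
    for dy in(-9,9):
        P=(o+f*x+l*dy+[0,0,z])/1000; print(n,dy,proj(b,P).round(1),proj(a,P).round(1))
E
```

```text
t 1.0 tcp [398.5 365.7 238.7] yaw -15.14 gap 87.9 F [ 0.1 -0.3 -0. ] ff 0.0 q [ 0.7   0.01  1.89 -0.    1.24 -0.61]
delta now-axes [-31.2 -34.9 159.8]
turn 0.06
top -9 [164.1 296.7] [511.6 263.8]
top 9 [155.4 294.4] [517.9 273. ]
base -9 [185.6 275.5] [472.8 295.3]
base 9 [177.8 273.5] [477.8 304.2]
```

send_rows:
  claw: [0,0,0,0,0,0,0,0]
  xyz:
    - [-31.2,-34.9,0]
    - [0,0,30]
    - [0,0,40]
    - [0,0,40]
    - [0,0,30]
    - [0,0,19.8]
    - [0,0,0]
    - [0,0,0]
  turn: [0,0,0,0,0,0,0,0]

```text
clock: 1.8
ee_pos: [0.4187, 0.3254, 0.079]
ee_rot: [0.132, 0.991, -0.0, -0.0]
contact_force: [-0.3, -0.2, 0.5]
finger_gap: 0.0881
finger_force: 0.0
```

send_rows:
  claw: [1,1,1,1,1,1,1,1]
  xyz:
    - [0,0,0]
    - [0,0,0]
    - [0,0,0]
    - [0,0,0]
    - [0,0,0]
    - [0,0,0]
    - [0,0,0]
    - [0,0,0]
  turn: [0,0,0,0,0,0,0,0]
  newtons: 60

```text
clock: 2.6
ee_pos: [0.4187, 0.3254, 0.0788]
ee_rot: [0.132, 0.991, -0.0, -0.0]
contact_force: [-0.5, -0.0, -0.2]
finger_gap: 0.0263
finger_force: 0.0
```

```bash
python3 to.py 419.5 323.9 78.9 -15.2
```

```text
t 2.6 tcp [418.7 325.4  78.8] yaw -15.16 gap 26.3 F [-0.5 -0.  -0.2] ff 0.0 q [ 0.61  0.15  2.06  0.    0.93 -0.69]
delta now-axes [-1.1 -1.2 -0.1]
turn 0.04
```

send_rows:
  claw: [1,1,1,1,1,1,1,1]
  xyz:
    - [0,0,0]
    - [0,0,0]
    - [0,0,0]
    - [0,0,-10]
    - [0,0,-25]
    - [0,0,-30]
    - [0,0,-20]
    - [0,0,0]
  turn: [0,0,0,0,0,0,0,0]

```text
clock: 3.4
ee_pos: [0.421, 0.327, 0.168]
ee_rot: [0.132, 0.991, 0.002, 0.003]
contact_force: [0.3, 0.1, -1.7]
finger_gap: 0.0171
finger_force: 60.0
```

```bash
python3 to.py 419.5 323.9 163.9 -15.2; python3 - <<'E'
from h import *
import pickle
a=camera('scene');b=camera('top');pickle.dump((a,b),open('c1.pkl','wb'))
def cr(c,x,y,w,h,k): return cv2.resize(c['frame'][y:y+h,x:x+w,::-1],(w*k,h*k),interpolation=cv2.INTER_CUBIC)
cv2.imwrite('pics/m2.png',np.hstack([cr(b,120,210,130,110,3),cr(a,390,210,130,110,3)]))
E
```

```text
t 3.4 tcp [421. 327. 168.] yaw -15.16 gap 17.1 F [ 0.3  0.1 -1.7] ff 60.0 q [ 0.61  0.05  1.99  0.    1.1  -0.69]
delta now-axes [ 0.6 -3.4  4.1]
turn 0.04
```

View pics/m2.png

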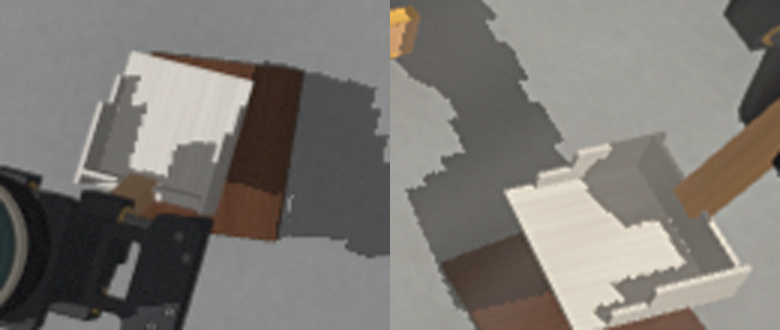

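```bash
python3 - <<'E'
from h import *
import pickle;a,b=pickle.load(open('c1.pkl','rb'))
g=lambda o,x,y:np.array([o[0]+(x+.5)/3-.5,o[1]+(y+.5)/3-.5])
p,e=tri(b,g((120,210),250,82),a,g((390,210),507-390,190));print('lip R',p*1000,e*1000)
p,e=tri(b,g((120,210),211,215),a,g((390,210),748-390,268));print('?',p*1000,e*1000)
for z in(.08,.085,.09,.095,.1):print(z,[ (onz(b,g((120,210),*q),z)[:2]*1000).round(1) for q in((133,53),(250,82))])
E
```

```text
lip R [521.36467032 254.35122587  98.00658036] 1.1814227144989695
? [416.00231681 323.11361875  37.95776706] 59.46484052950269
0.08 [array([545.9, 342.2]), array([523.6, 259.1])]
0.085 [array([545.3, 340.3]), array([523.1, 257.7])]
0.09 [array([544.6, 338.4]), array([522.6, 256.2])]
0.095 [array([544. , 336.5]), array([522.1, 254.8])]
0.1 [array([543.4, 334.6]), array([521.6, 253.3])]
```

```bash
python3 to.py 492.3 22.3 150 -3.5
```

```text
t 3.5 tcp [418.8 325.5 164.1] yaw -15.16 gap 17.3 F [-0.  -0.3 -2.7] ff 60.0 q [ 0.61  0.05  1.99  0.    1.1  -0.69]
delta now-axes [-150.2 -273.4   14. ]
turn -11.66
```

send_rows:
  claw: [1,1,1,1,1,1,1,1]
  xyz:
    - [-12,-21.5,2]
    - [-21.5,-39,2]
    - [-21.5,-39,2]
    - [-21.5,-39,2]
    - [-21.5,-39,2]
    - [-21.5,-39,2]
    - [-19,-35.5,2]
    - [-12,-21.5,0]
  turn: [0,0,0,0,0,0,0,0]

```text
clock: 4.3
ee_pos: [0.491, 0.0194, 0.1475]
ee_rot: [0.133, 0.991, -0.001, -0.002]
contact_force: [0.1, 0.1, -2.0]
finger_gap: 0.0172
finger_force: 60.0
```

send_rows:
  claw: [1,1,1,1]
  xyz:
    - [0,0,0]
    - [0,0,0]
    - [0,0,0]
    - [0,0,0]
  turn: [-4,-4,-3.66,0]

```text
clock: 4.7
ee_pos: [0.491, 0.0219, 0.1478]
ee_rot: [0.031, 1.0, -0.0, -0.002]
contact_force: [-0.4, 0.9, -2.5]
finger_gap: 0.0173
finger_force: 60.0
```

```bash
python3 to.py 492.3 22.3 78.8 -3.5;python3 - <<'E'
from h import *
import pickle
a=camera('scene');b=camera('top');pickle.dump((a,b),open('c2.pkl','wb'))
def cr(c,x,y,w,h,k): return cv2.resize(c['frame'][y:y+h,x:x+w,::-1],(w*k,h*k),interpolation=cv2.INTER_CUBIC)
cv2.imwrite('pics/m3.png',np.hstack([cr(b,265,150,100,110,4),cr(a,265,170,100,110,4)]))
E
```

```text
t 4.7 tcp [491.   21.9 147.8] yaw -3.51 gap 17.3 F [-0.4  0.9 -2.5] ff 60.0 q [-0.01 -0.    2.08 -0.    1.07 -1.52]
delta now-axes [-1.6  0.5 69. ]
turn -0.01
```

View pics/m3.png

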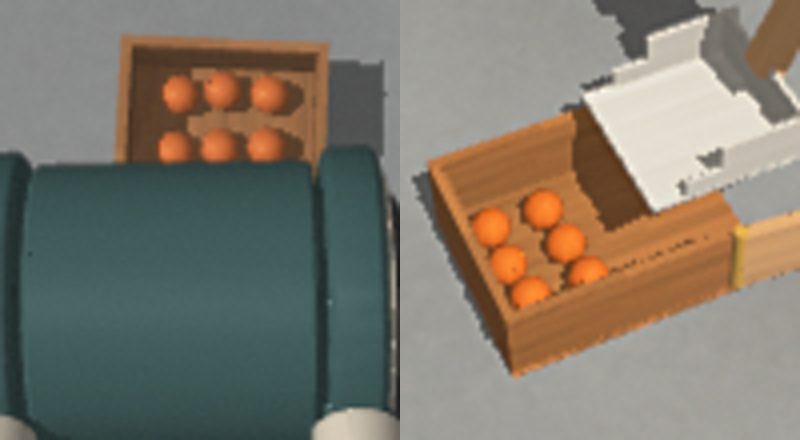

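```bash
cat >> h.py <<'E'
C=np.array([626.4,12.6]);F=np.array([.9981,-.061]);L=np.array([.061,.9981])
def bf(p): d=np.array(p[:2])*1000-C; return np.array([d@F,d@L]).round(1)
E
python3 - <<'E'
from h import *
import pickle;a,b=pickle.load(open('c2.pkl','rb'))
for q in((583,93),(657,212)):
    u=np.array([265+(q[0]-399.5)/4-.5,170+(q[1]+.5)/4-.5]); print(bf(onz(a,u,.0775)))
for q in((572,113),(738,228),(430,160),(515,340)):
    u=np.array([265+(q[0]-399.5)/4-.5,170+(q[1]+.5)/4-.5]); print('wall',bf(onz(a,u,.05)))
E
```

```text
[-19.8 -42.8]
[-20.1  47.4]
wall [-17.8 -55.2]
wall [-63.2  55.5]
wall [ 65.3 -56.8]
wall [67.4 69.5]
```

send_rows:
  claw: [1,1,1,1,1,1,1,1]
  xyz:
    - [0,-0.5,15]
    - [0,0,20]
    - [0,0,15]
    - [0,0,10]
    - [0,0,5]
    - [0,0,3]
    - [0,0,0]
    - [0,0,0]
  turn: [0,0,0,0,0,0,0,0]

```text
clock: 5.6
ee_pos: [0.4931, 0.0216, 0.0826]
ee_rot: [0.031, 1.0, 0.0, 0.001]
contact_force: [-0.1, -0.0, -0.4]
finger_gap: 0.0178
finger_force: 60.0
```

```bash
python3 to.py 492.3 22.3 78.8 -3.5
```

```text
t 5.6 tcp [493.1  21.6  82.6] yaw -3.51 gap 17.8 F [-0.1 -0.  -0.4] ff 60.0 q [-0.01  0.08  2.13  0.    0.93 -1.52]
delta now-axes [0.9 0.6 3.8]
turn -0.01
```

send_rows:
  claw: [1,1,1]
  xyz:
    - [0,0,0]
    - [0,0,0]
    - [0,0,0]
  turn: [0,0,0]

```text
clock: 5.9
ee_pos: [0.4928, 0.0216, 0.0823]
ee_rot: [0.031, 1.0, -0.0, 0.0]
contact_force: [-0.3, 0.3, -0.7]
finger_gap: 0.0172
finger_force: 60.0
```

```bash
python3 to.py 492.3 22.3 78.8 -3.5
```

```text
t 5.9 tcp [492.8  21.6  82.3] yaw -3.5 gap 17.2 F [-0.3  0.3 -0.7] ff 60.0 q [-0.01  0.08  2.13 -0.    0.93 -1.52]
delta now-axes [0.5 0.7 3.5]
turn -0.0
```

send_rows:
  claw: [1,1,1]
  xyz:
    - [0,0,2]
    - [0,0,0]
    - [0,0,0]
  turn: [0,0,0]

```text
clock: 6.2
ee_pos: [0.4924, 0.0216, 0.0798]
ee_rot: [0.031, 1.0, -0.0, -0.0]
contact_force: [-0.4, 0.5, -1.9]
finger_gap: 0.0176
finger_force: 60.0
```

```bash
python3 to.py 492.3 22.3 78.8 -3.5
```

```text
t 6.2 tcp [492.4  21.6  79.8] yaw -3.5 gap 17.6 F [-0.4  0.5 -1.9] ff 60.0 q [-0.01  0.08  2.14 -0.    0.92 -1.52]
delta now-axes [0.1 0.7 1. ]
turn 0.0
```

send_rows:
  claw: [1,1,1,1]
  xyz:
    - [0,0,1]
    - [0,0,0.7]
    - [0,0,0]
    - [0,0,0]
  turn: [0,0,0,0]

```text
clock: 6.6
ee_pos: [0.4926, 0.0216, 0.0788]
ee_rot: [0.031, 1.0, 0.0, 0.0]
contact_force: [-3.6, 0.3, 5.9]
finger_gap: 0.0171
finger_force: 60.0
```

```bash
python3 to.py 492.3 22.3 78.8 -3.5
```

```text
t 6.6 tcp [492.6  21.6  78.8] yaw -3.5 gap 17.1 F [-3.6  0.3  5.9] ff 60.0 q [-0.01  0.08  2.14  0.    0.92 -1.52]
delta now-axes [ 0.3  0.7 -0. ]
turn 0.0
```

send_rows:
  claw: [1,1,1,1,1,1,1,1]
  xyz:
    - [-5,0,-0.3]
    - [-10,0,0]
    - [-10,0,0]
    - [-10,0,0]
    - [-10,0,0]
    - [-10,0,0]
    - [-8,0,0]
    - [0,0,0]
  turn: [0,0,0,0,0,0,0,0]

```text
clock: 7.4
ee_pos: [0.5571, 0.0177, 0.0788]
ee_rot: [0.031, 1.0, 0.0, 0.001]
contact_force: [0.1, 0.3, 1.7]
finger_gap: 0.0174
finger_force: 60.0
```

```bash
python3 to.py 566.5 17.3 78.8 -3.5;python3 - <<'E'
from h import *
a=camera('scene')
cv2.imwrite('pics/m4.png',cv2.resize(a['frame'][170:270,250:370,::-1],None,fx=4,fy=4,interpolation=cv2.INTER_CUBIC))
E
```

```text
t 7.4 tcp [557.1  17.7  78.8] yaw -3.51 gap 17.4 F [0.1 0.3 1.7] ff 60.0 q [-0.01  0.2   2.01  0.    0.94 -1.52]
delta now-axes [-9.4  0.2 -0. ]
turn -0.01
```

View pics/m4.png

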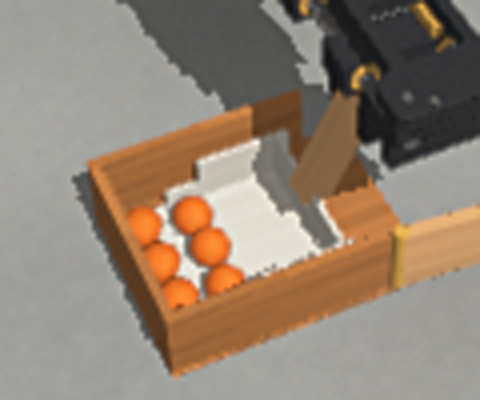

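send_rows:
  claw: [1,1,1,1]
  xyz:
    - [-5,0,0]
    - [-5,0,0]
    - [0,0,0]
    - [0,0,0]
  turn: [0,0,0,0]

```text
clock: 7.85
ee_pos: [0.5657, 0.0171, 0.0788]
ee_rot: [0.031, 1.0, 0.0, 0.0]
contact_force: [-1.3, 0.8, 5.4]
finger_gap: 0.0176
finger_force: 60.0
```

```bash
python3 to.py 566.5 17.3 78.8 -3.5;python3 - <<'E'
from h import *
a=camera('scene')
cv2.imwrite('pics/m5.png',cv2.resize(a['frame'][170:270,250:370,::-1],None,fx=4,fy=4,interpolation=cv2.INTER_CUBIC))
E
```

```text
t 7.85 tcp [565.7  17.1  78.8] yaw -3.5 gap 17.6 F [-1.3  0.8  5.4] ff 60.0 q [-0.01  0.21  1.99  0.    0.94 -1.52]
delta now-axes [-0.8  0.2  0. ]
turn -0.0
```

View pics/m5.png

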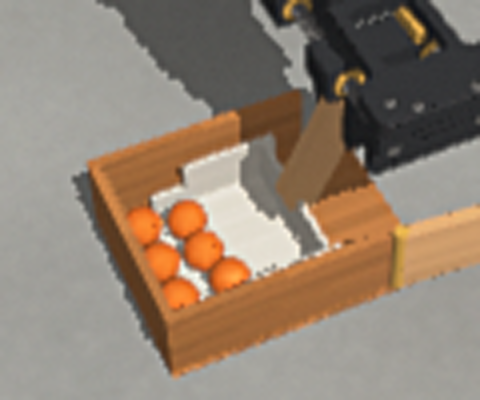

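send_rows:
  claw: [1,1,1,1,1,1,1,1]
  xyz:
    - [0,0,0]
    - [0,0,1]
    - [3,0,1]
    - [4,0,1]
    - [4,0,1]
    - [4,0,1]
    - [2,0,0]
    - [0,0,0]
  turn: [0,0,0,0,0,0,0,0]
  newtons: 12

```text
clock: 8.7
ee_pos: [0.5479, 0.0182, 0.0732]
ee_rot: [0.031, 1.0, -0.0, -0.0]
contact_force: [1.6, -0.9, 2.0]
finger_gap: 0.018
finger_force: 12.0
```

```bash
python3 to.py 566.5 17.3 78.8 -3.5;python3 - <<'E'
from h import *
a=camera('scene')
cv2.imwrite('pics/m6.png',cv2.resize(a['frame'][170:270,250:370,::-1],None,fx=4,fy=4,interpolation=cv2.INTER_CUBIC))
E
```

```text
t 8.7 tcp [547.9  18.2  73.2] yaw -3.5 gap 18.0 F [ 1.6 -0.9  2. ] ff 12.0 q [-0.01  0.19  2.03 -0.    0.93 -1.52]
delta now-axes [-18.6   0.3  -5.6]
turn -0.0
```

View pics/m6.png

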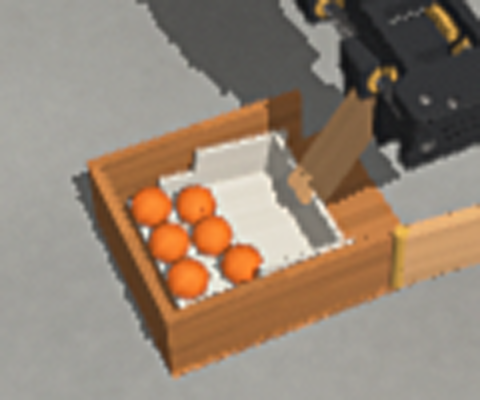

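send_rows:
  claw: [1,1,1,1,1,1,1,1]
  xyz:
    - [0,0,1]
    - [3,0,1.7]
    - [3,0,1.7]
    - [3,0,1.7]
    - [3,0,1.7]
    - [3,0,1.7]
    - [1,0,0.8]
    - [0,0,0]
  turn: [0,0,0,0,0,0,0,0]
  newtons: 12

```text
clock: 9.55
ee_pos: [0.5315, 0.0192, 0.0626]
ee_rot: [0.03, 1.0, -0.0, -0.001]
contact_force: [0.9, 0.4, 2.1]
finger_gap: 0.0178
finger_force: 12.0
```

send_rows:
  claw: [1,1,1,1,1,1,1,1]
  xyz:
    - [0,0,0]
    - [0,0,0]
    - [0,0,-2]
    - [0,0,-5]
    - [0,0,-8]
    - [0,0,-10]
    - [0,0,-10]
    - [0,0,0]
  turn: [0,0,0,0,0,0,0,0]
  newtons: 60

```text
clock: 10.35
ee_pos: [0.5342, 0.0191, 0.1006]
ee_rot: [0.031, 1.0, 0.0, 0.002]
contact_force: [0.2, 0.7, -1.9]
finger_gap: 0.0171
finger_force: 60.0
```

```bash
cat > ch.py <<'E'
from h import *
a=camera('scene');h=cv2.cvtColor(a['frame'],cv2.COLOR_RGB2HSV)
m=cv2.inRange(h,(3,170,110),(11,255,255));m[:,:215]=0;m[330:]=0
n,_,st,ce=cv2.connectedComponentsWithStats(m)
print('scene orange',[(st[i].tolist(),ce[i].round(1).tolist()) for i in range(1,n) if st[i,4]>6])
w=cv2.inRange(h,(0,0,190),(180,50,255));w[:,:230]=0;w[:120]=0;w[300:,:]=0;w[:,450:]=0
c=max(cv2.findContours(w,0,1)[0],key=cv2.contourArea);print('white quad',cv2.approxPolyDP(c,3,True)[:,0].tolist())
import pickle;pickle.dump(a,open('last.pkl','wb'))
E
python3 to.py 566.5 17.3 78.8 -3.5; python3 ch.py
```

```text
t 10.35 tcp [534.2  19.1 100.6] yaw -3.5 gap 17.1 F [ 0.2  0.7 -1.9] ff 60.0 q [-0.01  0.13  2.04 -0.    0.97 -1.52]
delta now-axes [-32.3   0.2  22. ]
turn -0.0
scene orange [([547, 0, 50, 10, 245], [571.6, 3.0]), ([302, 197, 28, 28, 183], [314.5, 210.5])]
white quad [[282, 203], [297, 233], [333, 229], [340, 219], [336, 215], [336, 219], [318, 221], [315, 228], [306, 215], [311, 208], [304, 208], [300, 200], [304, 196], [316, 198], [318, 192], [301, 192], [299, 199]]
```

send_rows:
  claw: [1,1,1,1,1,1,1,1]
  xyz:
    - [0,0,-10]
    - [0,0,-20]
    - [0,0,-25]
    - [0,0,-25]
    - [0,0,-25]
    - [0,0,-15]
    - [0,0,-6]
    - [0,0,0]
  turn: [0,0,0,0,0,0,0,0]

```text
clock: 11.2
ee_pos: [0.5327, 0.0192, 0.2248]
ee_rot: [0.031, 1.0, 0.0, 0.001]
contact_force: [-0.2, 0.8, -3.3]
finger_gap: 0.017
finger_force: 60.0
```

```bash
python3 to.py 566.5 17.3 78.8 -3.5; python3 ch.py; python3 - <<'E'
from h import *
import pickle;a=pickle.load(open('last.pkl','rb'))
cv2.imwrite('pics/m7.png',cv2.resize(a['frame'][130:270,250:400,::-1],None,fx=4,fy=4,interpolation=cv2.INTER_CUBIC))
E
```

```text
t 11.2 tcp [532.7  19.2 224.8] yaw -3.5 gap 17.0 F [-0.2  0.8 -3.3] ff 60.0 q [-0.01  0.    1.92 -0.    1.21 -1.52]
delta now-axes [-33.7   0.2 146. ]
turn 0.0
scene orange [([547, 0, 50, 10, 245], [571.7, 3.0]), ([300, 153, 32, 29, 212], [313.4, 166.4])]
white quad [[276, 159], [295, 190], [338, 187], [343, 176], [332, 162], [340, 172], [338, 175], [318, 176], [315, 183], [309, 180], [304, 171], [309, 163], [303, 165], [297, 158], [303, 151], [316, 154], [319, 147], [299, 147], [296, 154]]
```

View pics/m7.png

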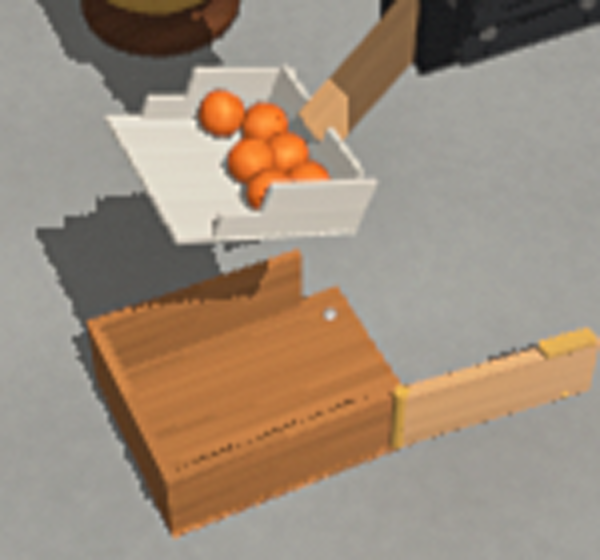

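send_rows:
  claw: [1,1,1,1,1,1,1,1]
  xyz:
    - [1,-5,0]
    - [2,-10,0]
    - [3,-15,0]
    - [4.2,-21,0]
    - [4.2,-21,0]
    - [4.2,-21,0]
    - [4.2,-21,0]
    - [4.2,-21,0]
  turn: [0,0,0,0,0,0,0,0]

```text
clock: 12.05
ee_pos: [0.4961, -0.1159, 0.2237]
ee_rot: [0.031, 1.0, -0.0, -0.0]
contact_force: [-0.1, 0.6, -2.3]
finger_gap: 0.0173
finger_force: 60.0
```

send_rows:
  claw: [1,1,1,1,1,1,1,1]
  xyz:
    - [4.2,-21,0]
    - [4.2,-21,0]
    - [4.2,-21,0]
    - [4.2,-21,0]
    - [4.2,-21,0]
    - [4.2,-21,0]
    - [4,-20,0]
    - [3,-15,0]
  turn: [0,0,0,0,0,0,0,0]

```text
clock: 12.85
ee_pos: [0.4538, -0.2746, 0.2238]
ee_rot: [0.031, 1.0, -0.0, -0.0]
contact_force: [0.8, -0.4, -2.3]
finger_gap: 0.0171
finger_force: 60.0
```

send_rows:
  claw: [1,1,1,1,1,1,1,1]
  xyz:
    - [2,-10,0]
    - [1,-5,0]
    - [0,0,0]
    - [0,0,0]
    - [0,0,0]
    - [0,0,0]
    - [0,0,0]
    - [0,0,0]
  turn: [0,0,3,6,6,6,6,2.5]

```text
clock: 13.65
ee_pos: [0.4515, -0.2869, 0.2241]
ee_rot: [0.285, 0.958, 0.0, -0.0]
contact_force: [-0.3, -0.1, -1.3]
finger_gap: 0.0173
finger_force: 60.0
```

```bash
python3 to.py 449 -292 222 -33; python3 ch.py
```

```text
t 13.65 tcp [ 451.5 -286.9  224.1] yaw -33.14 gap 17.3 F [-0.3 -0.1 -1.3] ff 60.0 q [-0.61  0.01  1.92  0.    1.21 -1.61]
delta now-axes [-0.7 -5.6  2.1]
turn -0.14
scene orange [([553, 0, 33, 10, 156], [570.5, 3.2]), ([276, 61, 17, 16, 121], [284.8, 69.5])]
white quad [[332, 208]]
```

send_rows:
  claw: [1,1,1,1]
  xyz:
    - [0,-4.5,0]
    - [0,0,0]
    - [0,0,0]
    - [0,0,0]
  turn: [0,0,0,0]
  newtons: 20

```text
clock: 14.1
ee_pos: [0.4489, -0.2912, 0.2242]
ee_rot: [0.284, 0.959, 0.0, -0.0]
contact_force: [0.6, -0.1, -2.1]
finger_gap: 0.0177
finger_force: 20.0
```

```bash
python3 ch.py
```

```text
scene orange [([549, 0, 36, 10, 152], [569.7, 3.2]), ([277, 61, 16, 16, 125], [285.6, 69.3])]
white quad [[332, 208]]
```

send_rows:
  claw: [1,1,1]
  xyz:
    - [0,0,0]
    - [0,0,0]
    - [0,0,0]
  turn: [0,0,0]
  newtons: 10

```text
clock: 14.45
ee_pos: [0.4489, -0.2912, 0.2242]
ee_rot: [0.284, 0.959, 0.0, -0.0]
contact_force: [0.5, 0.4, -2.3]
finger_gap: 0.0179
finger_force: 10.0
```

```bash
python3 ch.py
```

```text
scene orange [([554, 0, 31, 10, 150], [569.8, 3.4]), ([282, 67, 16, 15, 136], [289.8, 74.5])]
white quad [[332, 208]]
```

send_rows:
  claw: [1,1,1]
  xyz:
    - [0,0,0]
    - [0,0,0]
    - [0,0,0]
  turn: [0,0,0]
  newtons: 6

```text
clock: 14.8
ee_pos: [0.4489, -0.2912, 0.2242]
ee_rot: [0.284, 0.959, 0.0, -0.0]
contact_force: [0.4, 0.1, -1.5]
finger_gap: 0.0175
finger_force: 6.0
```

```bash
python3 ch.py; python3 to.py 449 -292 222 -33
```

```text
scene orange [([549, 0, 36, 10, 161], [568.9, 3.2]), ([289, 74, 15, 12, 117], [296.2, 79.7])]
white quad [[332, 208]]
t 14.85 tcp [ 448.8 -291.2  224.1] yaw -33.0 gap 17.6 F [-0.7  0.2 -2.1] ff 6.0 q [-0.62  0.01  1.92  0.    1.21 -1.62]
delta now-axes [-0.6 -0.6  2.1]
turn 0.0
```

send_rows:
  claw: [1,1,1,1,1]
  xyz:
    - [0,0,0]
    - [0,0,0]
    - [0,0,0]
    - [0,0,0]
    - [0,0,0]
  turn: [0,0,0,0,0]
  newtons: 5

```text
clock: 15.35
ee_pos: [0.4489, -0.2913, 0.2243]
ee_rot: [0.284, 0.959, -0.0, 0.0]
contact_force: [0.4, -1.0, -2.0]
finger_gap: 0.0179
finger_force: 5.0
```

```bash
python3 ch.py
```

```text
scene orange [([551, 0, 34, 10, 165], [569.5, 3.2]), ([299, 76, 5, 10, 37], [301.4, 80.8]), ([269, 86, 8, 9, 36], [272.2, 90.7]), ([268, 100, 7, 7, 38], [271.1, 102.6])]
white quad [[332, 208]]
```

send_rows:
  claw: [1,1,1,1,1]
  xyz:
    - [0,0,0]
    - [0,0,0]
    - [0,0,0]
    - [0,0,0]
    - [0,0,0]
  turn: [0,0,0,0,0]
  newtons: 3.5

```text
clock: 15.9
ee_pos: [0.4489, -0.2913, 0.2242]
ee_rot: [0.284, 0.959, -0.0, 0.0]
contact_force: [0.9, -0.2, -1.6]
finger_gap: 0.018
finger_force: 3.5
```

```bash
python3 ch.py
```

```text
scene orange [([553, 0, 32, 10, 163], [569.5, 3.2]), ([299, 76, 5, 10, 36], [301.3, 80.8]), ([282, 116, 7, 6, 23], [284.9, 118.9]), ([291, 117, 2, 5, 9], [291.4, 119.1])]
white quad [[332, 208]]
```

send_rows:
  claw: [1,1,1,1,1]
  xyz:
    - [0,0,0]
    - [0,0,0]
    - [0,0,0]
    - [0,0,0]
    - [0,0,0]
  turn: [0,0,0,0,0]
  newtons: 3

```text
clock: 16.45
ee_pos: [0.4489, -0.2912, 0.2242]
ee_rot: [0.284, 0.959, 0.0, 0.0]
contact_force: [-0.2, 0.9, -1.9]
finger_gap: 0.0177
finger_force: 3.0
```

```bash
python3 ch.py; python3 - <<'E'
from h import *
import pickle;a=pickle.load(open('last.pkl','rb'));b=camera('top')
k=lambda c,x,y,w,h,s:cv2.resize(c['frame'][y:y+h,x:x+w,::-1],(w*s,h*s),interpolation=cv2.INTER_CUBIC)
cv2.imwrite('pics/m8.png',np.hstack([k(a,235,40,110,110,4),k(b,440,180,90,110,4)]))
E
```

```text
scene orange [([548, 0, 37, 10, 169], [568.6, 3.1]), ([303, 78, 5, 10, 27], [305.4, 82.7]), ([282, 115, 7, 7, 40], [285.4, 118.2]), ([294, 117, 3, 4, 7], [294.7, 118.6])]
white quad [[332, 208]]
```

View pics/m8.png

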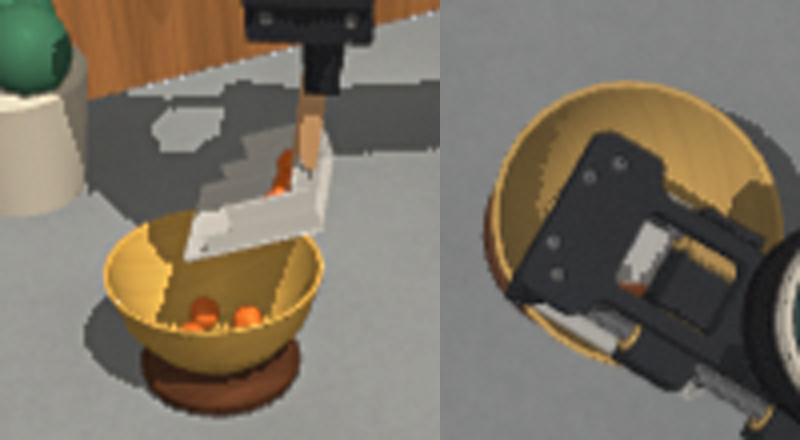

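send_rows:
  claw: [1,1,1,1,1,1,1,1]
  xyz:
    - [0,0,0]
    - [0,0,0]
    - [0,0,0]
    - [0,0,0]
    - [0,0,0]
    - [0,0,0]
    - [0,0,0]
    - [0,0,0]
  turn: [0,0,0,0,0,0,0,0]

```text
clock: 17.35
ee_pos: [0.4489, -0.2912, 0.2242]
ee_rot: [0.284, 0.959, -0.0, -0.0]
contact_force: [-0.9, 0.3, -1.4]
finger_gap: 0.0179
finger_force: 3.0
```

```bash
cat >> ch.py <<'E'
# scoop grey/white pixels extreme in bowl region
z=np.zeros(w.shape,np.uint8);ww=cv2.inRange(h,(0,0,120),(180,40,255));z[70:112,275:330]=ww[70:112,275:330]
ys,xs=np.where(z>0); print('scoop px',len(xs), xs.min() if len(xs) else 0, (xs[ys.argmax()],ys.max()) if len(xs) else 0)
E
python3 ch.py
```

```text
scene orange [([550, 0, 35, 10, 167], [569.2, 3.3]), ([303, 78, 5, 10, 26], [305.5, 82.5]), ([281, 115, 9, 7, 43], [285.6, 118.2]), ([294, 117, 6, 4, 10], [296.3, 118.2])]
white quad [[332, 208]]
scoop px 1054 275 (np.int64(315), np.int64(111))
```

send_rows:
  claw: [1,1,1,1,1,1,1,1]
  xyz:
    - [0,0,0]
    - [0,0,5]
    - [0,0,-5]
    - [0,0,5]
    - [0,0,-5]
    - [0,0,0]
    - [0,0,0]
    - [0,0,0]
  turn: [0,0,0,0,0,0,0,0]

```text
clock: 18.2
ee_pos: [0.449, -0.2913, 0.2243]
ee_rot: [0.284, 0.959, -0.0, 0.0]
contact_force: [0.1, -0.1, -2.2]
finger_gap: 0.0181
finger_force: 3.0
```

```bash
python3 ch.py
```

```text
scene orange [([548, 0, 37, 10, 166], [568.6, 3.1]), ([291, 82, 11, 17, 73], [296.0, 88.1]), ([281, 115, 9, 7, 44], [286.0, 118.2]), ([294, 117, 5, 4, 9], [295.7, 118.3])]
white quad [[332, 208]]
scoop px 966 275 (np.int64(315), np.int64(111))
```

send_rows:
  claw: [1,1,1,1,1,1,1,1]
  xyz:
    - [0,0,6]
    - [0,0,-6]
    - [0,0,6]
    - [0,0,-6]
    - [0,0,6]
    - [0,0,-6]
    - [0,0,0]
    - [0,0,0]
  turn: [0,0,0,0,0,0,0,0]

```text
clock: 19.05
ee_pos: [0.4491, -0.2914, 0.2247]
ee_rot: [0.284, 0.959, -0.0, 0.0]
contact_force: [-0.5, -0.4, -2.1]
finger_gap: 0.0179
finger_force: 3.0
```

```bash
python3 ch.py
```

```text
scene orange [([549, 0, 36, 10, 174], [568.7, 3.2]), ([281, 114, 18, 8, 82], [288.1, 118.0])]
white quad [[332, 208]]
scoop px 988 275 (np.int64(315), np.int64(111))
```

send_rows:
  claw: [1,1,1,1,1,1,1,1]
  xyz:
    - [0,0,7]
    - [0,0,-7]
    - [0,0,7]
    - [0,0,-7]
    - [0,0,7]
    - [0,0,-7]
    - [0,0,0]
    - [0,0,0]
  turn: [0,0,0,0,0,0,0,0]

```text
clock: 19.9
ee_pos: [0.4492, -0.2914, 0.2247]
ee_rot: [0.284, 0.959, -0.0, 0.0]
contact_force: [-0.1, 0.1, -1.1]
finger_gap: 0.0179
finger_force: 3.0
```

```bash
python3 ch.py
```

```text
scene orange [([549, 0, 36, 10, 162], [569.2, 3.2]), ([282, 114, 16, 8, 84], [288.1, 118.1])]
white quad [[332, 208]]
scoop px 988 275 (np.int64(315), np.int64(111))
```

```bash
python3 - <<'E'
from h import *
a=camera('scene');b=camera('top')
for n,c,(x0,y0,x1,y1) in(('s',a,(255,60,330,150)),('t',b,(430,170,550,300))):
    h=cv2.cvtColor(c['frame'],cv2.COLOR_RGB2HSV);m=cv2.inRange(h,(2,150,50),(12,255,255));z=m[y0:y1,x0:x1].copy()
    k,_,st,ce=cv2.connectedComponentsWithStats(z)
    print(n,[((st[i,:2]+[x0,y0]).tolist(),st[i,2:].tolist()) for i in range(1,k) if st[i,4]>3])
E
```

```text
s [([277, 114], [23, 9, 112]), ([271, 126], [38, 17, 301])]
t [([491, 236], [6, 4, 8])]
```

send_rows:
  claw: [1,1,1,1,1,1,1,1]
  xyz:
    - [0,0,0]
    - [0,0,0]
    - [0,0,-10]
    - [0,0,-15]
    - [0,0,-10]
    - [0,0,0]
    - [0,0,0]
    - [0,0,0]
  turn: [0,0,0,0,0,-8,-8,-8]
  newtons: 40

```text
clock: 20.85
ee_pos: [0.4495, -0.2916, 0.261]
ee_rot: [0.076, 0.997, -0.001, 0.001]
contact_force: [0.5, -0.1, -2.1]
finger_gap: 0.0175
finger_force: 40.0
```

```bash
python3 to.py 460 280 255 -7.3; python3 ch.py
```

```text
t 20.85 tcp [ 449.5 -291.6  261. ] yaw -8.67 gap 17.5 F [ 0.5 -0.1 -2.1] ff 40.0 q [-0.62 -0.02  1.87 -0.    1.28 -2.04]
delta now-axes [ 75.7 566.7   5.2]
turn -1.37
scene orange [([554, 0, 34, 10, 164], [571.1, 3.3]), ([282, 114, 15, 8, 72], [287.9, 117.8])]
white quad [[332, 208]]
scoop px 1186 275 (np.int64(315), np.int64(111))
```

send_rows:
  claw: [1,1,1,1,1,1,1,1]
  xyz:
    - [2,15,0]
    - [4,30,0]
    - [5,38,0]
    - [5,38,0]
    - [5,38,0]
    - [5,38,0]
    - [5,38,0]
    - [5,38,0]
  turn: [-1.4,0,0,0,0,0,0,0]

```text
clock: 21.7
ee_pos: [0.4492, -0.0136, 0.26]
ee_rot: [0.068, 0.998, 0.0, 0.001]
contact_force: [1.5, 0.9, -1.6]
finger_gap: 0.0177
finger_force: 40.0
```

```bash
python3 to.py 460 280 255 -7.3; python3 - <<'E'
from h import *
a=camera('scene');b=camera('top')
for n,c,(x0,y0,x1,y1) in(('s',a,(240,60,500,270)),('t',b,(265,150,560,320))):
    h=cv2.cvtColor(c['frame'],cv2.COLOR_RGB2HSV);m=cv2.inRange(h,(2,170,80),(11,255,255));z=m[y0:y1,x0:x1].copy()
    k,_,st,ce=cv2.connectedComponentsWithStats(z)
    print(n,[((st[i,:2]+[x0,y0]).tolist(),st[i,2:].tolist()) for i in range(1,k) if st[i,4]>5])
h=cv2.cvtColor(b['frame'],cv2.COLOR_RGB2HSV)
m=cv2.inRange(h,(15,100,60),(32,255,255));m[:,:440]=0;m[:180]=0;m[300:]=0
cn=max(cv2.findContours(m,0,1)[0],key=cv2.contourArea)
P=np.array([onz(b,p[0],.087)[:2] for p in cv2.convexHull(cn)]);print('bowl',cv2.minEnclosingCircle((P*1000).astype(np.float32)))
E
```

```text
t 21.7 tcp [449.2 -13.6 260. ] yaw -7.74 gap 17.7 F [ 1.5  0.9 -1.6] ff 40.0 q [-0.09 -0.19  2.03  0.    1.3  -1.52]
delta now-axes [ 28.8 292.4   5.1]
turn -0.44
s [([282, 114], [16, 8, 67])]
t [([468, 218], [29, 32, 450])]
bowl ((512.8690795898438, -333.3760986328125), 74.64310455322266)
```

send_rows:
  claw: [1,1,1,1,1,1,1,1]
  xyz:
    - [4,40,0]
    - [4,40,0]
    - [4,40,1]
    - [4,40,1]
    - [4,40,1]
    - [4,40,1]
    - [4,32,0]
    - [0.8,20.4,0]
  turn: [-0.4,0,0,0,0,0,0,0]

```text
clock: 22.6
ee_pos: [0.4576, 0.28, 0.2556]
ee_rot: [0.063, 0.998, 0.0, 0.0]
contact_force: [0.5, -0.6, -1.9]
finger_gap: 0.0177
finger_force: 40.0
```

send_rows:
  claw: [1,1]
  xyz:
    - [0,0,0]
    - [0,0,0]
  turn: [0,0]

```text
clock: 22.8
ee_pos: [0.4578, 0.2775, 0.2553]
ee_rot: [0.063, 0.998, -0.0, -0.0]
contact_force: [-0.4, 0.6, -1.1]
finger_gap: 0.0178
finger_force: 40.0
```

```bash
cat > sc.py <<'E'
from h import *
a=camera('scene');b=camera('top')
for c,(x0,y0,x1,y1) in((b,(110,190,260,310)),(a,(330,190,600,400))):
    h=cv2.cvtColor(c['frame'],cv2.COLOR_RGB2HSV);m=cv2.inRange(h,(8,3,165),(40,60,255));z=np.zeros_like(m);z[y0:y1,x0:x1]=m[y0:y1,x0:x1]
    z=cv2.morphologyEx(z,cv2.MORPH_OPEN,np.ones((2,2)))
    cs=sorted(cv2.findContours(z,0,1)[0],key=cv2.contourArea)[-2:]
    for q in cs: print(cv2.contourArea(q),cv2.approxPolyDP(cv2.convexHull(q),1.5,True)[:,0].tolist())
E
python3 to.py 460 280 255 -7.3; python3 sc.py
```

```text
t 22.8 tcp [457.8 277.5 255.3] yaw -7.2 gap 17.8 F [-0.4  0.6 -1.1] ff 40.0 q [ 0.5  -0.01  1.88 -0.    1.27 -0.95]
delta now-axes [-1.9  2.7  0.3]
turn 0.1
6.0 [[174, 259], [178, 261]]
447.0 [[168, 234], [169, 232], [212, 236], [212, 238], [202, 247], [177, 251]]
2005.5 [[331, 264], [389, 269], [397, 282], [362, 326], [339, 330], [331, 322]]
2608.5 [[516, 284], [512, 292], [503, 298], [454, 290], [424, 257], [420, 249], [429, 243], [488, 237], [507, 252], [517, 270]]
```

```bash
python3 - <<'E'
from h import *
a=camera('scene');b=camera('top')
for t,s in(((168.5,232.5),(454,290)),((212,237),(420,250)),((212,237),(424,257))):
    p,e=tri(b,t,a,s);print(p*1000,e*1000)
E
```

```text
[528.226626   311.24205121 136.77620766] 0.20315375042554182
[520.05369374 225.26966563 128.62641602] 5.1495701261228986
[518.5750057  231.68866598 115.66313495] 2.8997224465278033
```

```bash
python3 to.py 468.5 310.3 128 -7.3
```

```text
t 23.0 tcp [458.1 276.7 255.3] yaw -7.3 gap 17.7 F [-0.3 -0.3 -1.3] ff 40.0 q [ 0.5  -0.01  1.88 -0.    1.27 -0.95]
delta now-axes [ -6.   34.7 127.3]
turn 0.0
```

send_rows:
  claw: [1,1,1,1,1,1,1,1]
  xyz:
    - [-3,17,0]
    - [-3,17.7,15]
    - [0,0,30]
    - [0,0,35]
    - [0,0,25]
    - [0,0,15]
    - [0,0,7]
    - [0,0,0]
  turn: [0,0,0,0,0,0,0,0]

```text
clock: 23.8
ee_pos: [0.4683, 0.3114, 0.1277]
ee_rot: [0.063, 0.998, -0.0, -0.0]
contact_force: [0.3, -0.7, -1.6]
finger_gap: 0.0174
finger_force: 40.0
```

send_rows:
  claw: [1,1,1,1,1]
  xyz:
    - [0,0,0]
    - [0,0,0]
    - [0,0,2]
    - [0,0,0]
    - [0,0,0]
  turn: [0,0,0,0,0]

```text
clock: 24.3
ee_pos: [0.4684, 0.3115, 0.1265]
ee_rot: [0.063, 0.998, 0.0, 0.0]
contact_force: [0.2, -0.3, -1.7]
finger_gap: 0.0172
finger_force: 40.0
```

```bash
python3 to.py 468.5 310.3 123 -7.3
```

```text
t 24.3 tcp [468.4 311.5 126.5] yaw -7.2 gap 17.2 F [ 0.2 -0.3 -1.7] ff 40.0 q [ 0.54  0.15  1.96 -0.    1.03 -0.9 ]
delta now-axes [-0.2 -1.2  3.5]
turn 0.1
```

send_rows:
  claw: [1,1,1,1,1,1,1,1]
  xyz:
    - [0,-1.2,2]
    - [0,0,2]
    - [9.3,0,4.5]
    - [9,0,5.2]
    - [8.6,0,5.8]
    - [8.2,0,6.4]
    - [7.7,0,6.9]
    - [0,0,0]
  turn: [0,0,0,0,0,0,0,0]
  newtons: 12

```text
clock: 25.1
ee_pos: [0.4234, 0.3153, 0.0918]
ee_rot: [0.062, 0.998, -0.001, -0.001]
contact_force: [1.4, -0.9, -0.4]
finger_gap: 0.0176
finger_force: 12.0
```

```bash
python3 to.py 412.7 317.3 78.8 -7.3; python3 sc.py
```

```text
t 25.1 tcp [423.4 315.3  91.8] yaw -7.15 gap 17.6 F [ 1.4 -0.9 -0.4] ff 12.0 q [ 0.59  0.13  2.05  0.    0.96 -0.85]
delta now-axes [10.8  0.7 13.1]
turn 0.15
6.5 [[111, 287], [113, 292], [111, 292]]
835.5 [[176, 235], [213, 239], [206, 263], [192, 270], [180, 268], [175, 241]]
1322.0 [[382, 277], [380, 299], [360, 318], [339, 329], [331, 321], [331, 286], [339, 276]]
1469.0 [[450, 282], [472, 313], [472, 317], [453, 341], [445, 345], [419, 302], [440, 286]]
```

```bash
python3 - <<'E'
from h import *
a=camera('scene');b=camera('top')
for t,s in(((176,235),(445,345)),((213.5,239),(419,302))):
    p,e=tri(b,t,a,s);print(p*1000,e*1000,onz(b,t,.0085)*1000)
E
```

```text
[536.38595498 344.99013176   2.2147862 ] 3.254394573395372 [536.76093676 341.4833724    8.5       ]
[525.00295693 258.84640256   2.29135539] 3.8306893923990657 [525.71635193 255.7872995    8.5       ]
```

send_rows:
  claw: [1,1,1,1,1,1,1,1]
  xyz:
    - [4.5,1,3]
    - [4,1,3.3]
    - [3,0,3]
    - [1,0,2]
    - [0,0,1.5]
    - [0,0,0]
    - [0,0,0]
    - [0,0,0]
  turn: [0,0,0,0,0,0,0,0]
  newtons: 12

```text
clock: 26.1
ee_pos: [0.4134, 0.3192, 0.0806]
ee_rot: [0.063, 0.998, -0.0, -0.0]
contact_force: [-2.2, 0.3, 1.9]
finger_gap: 0.0179
finger_force: 12.0
```

```bash
python3 to.py 412.7 317.3 78.8 -7.3; python3 sc.py
```

```text
t 26.1 tcp [413.4 319.2  80.6] yaw -7.2 gap 17.9 F [-2.2  0.3  1.9] ff 12.0 q [ 0.61  0.13  2.08  0.    0.93 -0.84]
delta now-axes [ 0.5 -2.   1.8]
turn 0.1
11.5 [[113, 295], [113, 300], [111, 301], [111, 295]]
910.5 [[175, 236], [212, 240], [205, 268], [191, 272], [180, 270], [174, 242]]
316.5 [[331, 287], [354, 293], [363, 312], [345, 320], [332, 309]]
1525.5 [[455, 283], [474, 318], [453, 343], [445, 345], [420, 302], [441, 288]]
```

send_rows:
  claw: [1,1,1,0.6,0.3,0,0,0]
  xyz:
    - [0,0,1]
    - [0,0,0.8]
    - [0,0,0]
    - [0,0,0]
    - [0,0,0]
    - [0,0,0]
    - [0,0,0]
    - [0,0,0]
  turn: [0,0,0,0,0,0,0,0]
  newtons: 5

```text
clock: 27.0
ee_pos: [0.4136, 0.3191, 0.0786]
ee_rot: [0.063, 0.998, -0.0, -0.0]
contact_force: [0.0, -0.1, -0.1]
finger_gap: 0.0557
finger_force: 0.0
```

send_rows:
  claw: [0,0,0,0,0,0,0,0]
  xyz:
    - [0,0,0]
    - [0,0,0]
    - [0,0,-10]
    - [0,0,-25]
    - [0,0,-35]
    - [0,0,-35]
    - [0,0,-20]
    - [0,0,0]
  turn: [0,0,0,0,0,0,0,0]

```text
clock: 27.8
ee_pos: [0.4159, 0.3208, 0.2086]
ee_rot: [0.063, 0.998, 0.003, 0.003]
contact_force: [-0.1, 0.1, 0.4]
finger_gap: 0.0881
finger_force: 0.0
```

```bash
python3 to.py 412.7 317.3 78.8 -7.3; python3 sc.py
```

```text
t 27.8 tcp [415.9 320.8 208.6] yaw -7.2 gap 88.1 F [-0.1  0.1  0.4] ff 0.0 q [ 0.61 -0.    1.96 -0.    1.18 -0.84]
delta now-axes [  3.5  -4.6 129.8]
turn 0.1
3.0 [[197, 275], [194, 276]]
951.0 [[175, 236], [212, 240], [204, 274], [180, 270], [174, 242]]
167.5 [[494, 319], [489, 327], [457, 341], [458, 337], [489, 318]]
1609.5 [[459, 282], [474, 318], [453, 343], [445, 345], [420, 302], [441, 288]]
```

send_rows:
  claw: [1,1,1,1,1,1,1,1]
  xyz:
    - [0,0,0]
    - [0,-10,0]
    - [-5,-25,0]
    - [-10,-35,0]
    - [-10,-35,0]
    - [-10,-35,0]
    - [-5,-20,0]
    - [0,-10,0]
  turn: [0,-3.7,0,0,0,0,0,0]
  newtons: 40

```text
clock: 28.7
ee_pos: [0.4417, 0.1452, 0.2019]
ee_rot: [0.032, 0.999, -0.001, -0.002]
contact_force: [-0.4, 0.6, 0.4]
finger_gap: 0.0267
finger_force: 0.0
```

```bash
python3 to.py 484.4 131.5 25 -3.5; python3 sc.py; python3 - <<'E'
from h import *
b=camera('top')
# door angle: tip & hinge yellowish ends / light panel top in top view
h=cv2.cvtColor(b['frame'],cv2.COLOR_RGB2HSV);m=cv2.inRange(h,(12,90,120),(26,200,255));z=np.zeros_like(m);z[216:272,275:296]=m[216:272,275:296]
for q in cv2.findContours(z,0,1)[0]:
    if cv2.contourArea(q)>30: print('door',[bf(onz(b,p,.05)).tolist() for p in cv2.boxPoints(cv2.minAreaRect(q))])
E
```

```text
t 28.7 tcp [441.7 145.2 201.9] yaw -3.62 gap 26.7 F [-0.4  0.6  0.4] ff 0.0 q [ 0.26 -0.11  2.08 -0.    1.18 -1.24]
delta now-axes [-44.1 -10.7 176.8]
turn -0.12
169.0 [[241, 295], [242, 303], [227, 310], [226, 300], [233, 295]]
231.5 [[340, 199], [345, 195], [354, 197], [363, 213], [346, 214], [339, 204]]
1635.0 [[459, 282], [474, 318], [453, 343], [445, 345], [420, 302], [441, 288]]
door [[-144.9, 71.3], [-61.1, 62.1], [-62.2, 53.4], [-145.9, 62.7]]
```

send_rows:
  claw: [1,1,1,1,1,1,1,1]
  xyz:
    - [-24,-5.7,0]
    - [-20,-5,15]
    - [0,0,30]
    - [0,0,40]
    - [0,0,40]
    - [0,0,30]
    - [0,0,15]
    - [0,0,6.8]
  turn: [0,0,0,0,0,0,0,0]

```text
clock: 29.65
ee_pos: [0.4836, 0.1346, 0.0244]
ee_rot: [0.03, 1.0, -0.0, -0.002]
contact_force: [0.2, -0.3, -0.9]
finger_gap: 0.0004
finger_force: 0.0
```

send_rows:
  claw: [1,1]
  xyz:
    - [0,0,0]
    - [0,0,0]
  turn: [0,0]

```text
clock: 29.85
ee_pos: [0.4865, 0.1346, 0.0278]
ee_rot: [0.03, 1.0, 0.0, 0.001]
contact_force: [0.3, -0.6, 0.1]
finger_gap: 0.0007
finger_force: 0.0
```

```bash
cat > door.py <<'E'
from h import *
s=read_state();M=R.from_quat(s['ee_rot']).as_matrix();p=bf(s['ee_pos'])
print(s['clock'],'tcp bin',p,s['ee_pos'].round(4),s['finger_gap'])
import sys
q0,q1,n=float(sys.argv[1]),float(sys.argv[2]),int(sys.argv[3])
for q in np.linspace(q0,q1,n):
    rho=85+10*(1-max(q,0)/1.7); nn=np.array([-np.cos(q),np.sin(q)]);t=np.array([-np.sin(q),-np.cos(q)])
    P=np.array([-65,58])+rho*t+(4+9*abs(nn[0])+17.5*abs(nn[1]))*nn
    d=P-p; print(round(q,2),P.round(1),'tool d',(-d[0]).round(1),d[1].round(1)); p=P
E
python3 door.py 1.68 0 14
```

```text
29.85 tcp bin [-147.1  113.2] [0.4865 0.1346 0.0278] 0.0006712406118093758
1.68 [-147.2   89.5] tool d 0.1 -23.7
1.55 [-151.3   78. ] tool d 4.1 -11.6
1.42 [-154.    67.5] tool d 2.7 -10.4
1.29 [-155.4   56.4] tool d 1.4 -11.1
1.16 [-155.3   44.7] tool d -0.1 -11.6
1.03 [-153.5   32.8] tool d -1.8 -11.9
0.9 [-149.9   20.9] tool d -3.6 -11.9
0.78 [-144.5    9.3] tool d -5.4 -11.6
0.65 [-137.3   -1.7] tool d -7.2 -11.0
0.52 [-128.2  -11.8] tool d -9.0 -10.1
0.39 [-117.6  -20.7] tool d -10.7 -8.8
0.26 [-105.5  -28. ] tool d -12.1 -7.3
0.13 [-92.2 -33.5] tool d -13.3 -5.5
0.0 [-78. -37.] tool d -14.2 -3.5
```

send_rows:
  claw: [1,1,1,1,1,1,1,1]
  xyz:
    - [0,-12,0]
    - [0,-12,0]
    - [4.1,-11.6,0]
    - [2.7,-10.4,0]
    - [1.4,-11.1,0]
    - [-0.1,-11.6,0]
    - [-1.8,-11.9,0]
    - [-3.6,-11.9,0]
  turn: [0,0,0,0,0,0,0,0]

```text
clock: 30.65
ee_pos: [0.4773, 0.0405, 0.027]
ee_rot: [0.031, 1.0, -0.0, -0.0]
contact_force: [-0.2, 0.8, 1.2]
finger_gap: 0.0005
finger_force: 0.2
```

send_rows:
  claw: [1,1,1,1,1,1,1,1]
  xyz:
    - [-5.4,-11.6,0]
    - [-7.2,-11,0]
    - [-9,-10.1,0]
    - [-10.7,-8.8,0]
    - [-12,-7.3,0]
    - [0,0,0]
    - [0,0,0]
    - [0,0,0]
  turn: [0,0,0,0,0,0,0,0]

```text
clock: 31.45
ee_pos: [0.5182, -0.0095, 0.0267]
ee_rot: [0.03, 1.0, 0.0, -0.0]
contact_force: [0.4, 0.3, 0.4]
finger_gap: 0.0004
finger_force: 0.0
```

```bash
python3 door.py 0.13 0 2; python3 to.py 0 0 0; python3 - <<'E'
from h import *
a=camera('scene')
h=cv2.cvtColor(a['frame'],cv2.COLOR_RGB2HSV);m=cv2.inRange(h,(12,70,150),(26,255,255));z=np.zeros_like(m);z[175:260,300:420]=m[175:260,300:420]
for q in cv2.findContours(z,0,1)[0]:
    if cv2.contourArea(q)>15: print('tan',cv2.contourArea(q),cv2.approxPolyDP(cv2.convexHull(q),1.5,True)[:,0].tolist())
h_=np.array([565,74.5,50])/1000
for ang in(.39,.26,.13,0):
    d=F*(-np.sin(ang))+L*(-np.cos(ang)); print(ang,proj(a,h_+np.r_[d*.113,0]))
print('hinge',proj(a,h_))
E
```

```text
31.45 tcp bin [-106.6  -28.7] [ 0.5182 -0.0095  0.0267] 0.0004355763027897431
0.13 [-92.3 -33.5] tool d -14.3 -4.8
0.0 [-78. -37.] tool d -14.3 -3.5
t 31.45 tcp [518.2  -9.5  26.7] yaw -3.48 gap 0.4 F [0.4 0.3 0.4] ff 0.0 q [-0.07  0.2   2.11  0.    0.82 -1.58]
delta now-axes [517.8 -22.   27.2]
tan 2216.5 [[324, 192], [348, 216], [357, 239], [306, 259], [300, 259], [300, 200]]
0.39 [345.32562442 187.83739809]
0.26 [338.96347854 188.38992529]
0.13 [332.7508055  189.54256084]
0 [326.76638285 191.28622985]
hinge [350.47097189 227.18873378]
```

send_rows:
  claw: [1,1,1,1,1]
  xyz:
    - [-7,-2.5,0]
    - [-7,-2.5,0]
    - [-5,-1,0]
    - [0,0,0]
    - [0,0,0]
  turn: [0,0,0,0,0]

```text
clock: 32.0
ee_pos: [0.5377, -0.0171, 0.0271]
ee_rot: [0.031, 1.0, -0.0, 0.0]
contact_force: [-0.8, -0.2, -1.0]
finger_gap: 0.0007
finger_force: 0.0
```

send_rows:
  claw: [1,1,1,1,1,1]
  xyz:
    - [-3,-1,0]
    - [-3,-1,0]
    - [-2,0,0]
    - [-2,0,0]
    - [0,0,0]
    - [0,0,0]
  turn: [0,0,0,0,0,0]

```text
clock: 32.6
ee_pos: [0.5469, -0.0196, 0.0269]
ee_rot: [0.031, 1.0, -0.0, -0.0]
contact_force: [-0.8, -0.1, 0.6]
finger_gap: 0.0005
finger_force: 0.4
```

```bash
python3 door.py 0 0 1
```

```text
32.6 tcp bin [-77.4 -37. ] [ 0.5469 -0.0196  0.0269] 0.00046948423362950815
0.0 [-78. -37.] tool d 0.6 0.0
```

send_rows:
  claw: [1,1,1,1]
  xyz:
    - [-1.5,0,0]
    - [-1.5,0,0]
    - [0,0,0]
    - [0,0,0]
  turn: [0,0,0,0]

```text
clock: 33.0
ee_pos: [0.5472, -0.0196, 0.0265]
ee_rot: [0.03, 1.0, 0.0, -0.003]
contact_force: [-8.1, -0.2, 6.1]
finger_gap: 0.0006
finger_force: 4.2
```

send_rows:
  claw: [1,1,1,1]
  xyz:
    - [-1.5,0,0]
    - [-1.5,0,0]
    - [0,0,0]
    - [0,0,0]
  turn: [0,0,0,0]

```text
clock: 33.4
ee_pos: [0.5473, -0.0197, 0.0261]
ee_rot: [0.03, 1.0, 0.0, -0.006]
contact_force: [-15.7, -0.2, 12.6]
finger_gap: 0.0003
finger_force: 7.8
```

```bash
python3 door.py 0 0 1
```

```text
33.4 tcp bin [-77. -37.] [ 0.5473 -0.0197  0.0261] 0.00029105514536552314
0.0 [-78. -37.] tool d 1.0 0.0
```

send_rows:
  claw: [1,1,1,1,1,1,1,1]
  xyz:
    - [6,0,0]
    - [15,0,0]
    - [20,0,0]
    - [10,0,-15]
    - [0,0,-40]
    - [0,0,-45]
    - [0,0,-45]
    - [0,-30,-20]
  turn: [0,0,0,0,0,0,0,0]

```text
clock: 34.2
ee_pos: [0.5036, -0.0453, 0.1974]
ee_rot: [0.029, 1.0, 0.0, 0.005]
contact_force: [1.1, 0.0, 0.3]
finger_gap: 0.0005
finger_force: 0.0
```

send_rows:
  claw: [1,1,1,1,1,1,1,1]
  xyz:
    - [0,-40,0]
    - [0,-40,0]
    - [0,-40,0]
    - [0,-40,0]
    - [0,-20,0]
    - [0,0,0]
    - [0,0,0]
    - [0,0,0]
  turn: [0,0,0,0,0,0,0,0]

```text
clock: 35.0
ee_pos: [0.4895, -0.2255, 0.1919]
ee_rot: [0.03, 1.0, 0.0, 0.0]
contact_force: [-0.1, 0.4, 0.7]
finger_gap: 0.0004
finger_force: 0.0
```

```bash
python3 to.py 0 0 0; python3 - <<'E'
from h import *
import pickle;a0,b0=pickle.load(open('c0.pkl','rb'))
a=camera('scene');b=camera('top');pickle.dump((a,b),open('c9.pkl','wb'))
def cont(c,lo,hi,box,mina=10,eps=1.5,k=1):
    x0,y0,x1,y1=box;h=cv2.cvtColor(c['frame'],cv2.COLOR_RGB2HSV);m=cv2.inRange(h,lo,hi);z=np.zeros_like(m);z[y0:y1,x0:x1]=m[y0:y1,x0:x1]
    return [(cv2.contourArea(q),cv2.approxPolyDP(cv2.convexHull(q),eps,True)[:,0]) for q in cv2.findContours(z,0,1)[0] if cv2.contourArea(q)>=mina]
print('orange top',[(A,np.mean(q,0)) for A,q in cont(b,(2,170,80),(11,255,255),(100,130,600,320))])
print('orange scene',[(A,np.mean(q,0)) for A,q in cont(a,(2,170,80),(11,255,255),(215,60,560,330))])
W=((8,3,165),(40,60,255))
for n,c,z in(('init',b0,.0085),('now',b,.0085)):
    for A,q in cont(c,*W,(150,220,235,300),100): print(n,A,[(onz(c,p,z)[:2]*1000).round(0).tolist() for p in q])
for n,c in(('init',a0),('now',a)):
    for A,q in cont(c,*W,(405,255,520,370),100): print(n,A,q.tolist())
# door light panel top edge in top view
d=cv2.absdiff(b['frame'],b0['frame']).max(2);z=np.zeros_like(d);z[216:262,285:360]=(d[216:262,285:360]>25)
for q in cv2.findContours(z,0,1)[0]:
    if cv2.contourArea(q)>15: print('diff',cv2.contourArea(q),[bf(onz(b,p,.05)).tolist() for p in cv2.boxPoints(cv2.minAreaRect(q))])
# jar, stopwatch moved?
for n,(x0,y0,x1,y1) in(('jar',(180,115,230,165)),('watch',(410,120,455,160))):
    print(n,(d[y0:y1,x0:x1]>40).sum())
E
```

```text
t 35.0 tcp [ 489.5 -225.5  191.9] yaw -3.46 gap 0.4 F [-0.1  0.4  0.7] ff 0.0 q [-0.48  0.04  1.95  0.    1.15 -1.99]
delta now-axes [502.2 195.4 191.9]
orange top []
orange scene [(57.0, array([289.4, 118.2]))]
init 913.5 [[541.0, 335.0], [521.0, 255.0], [448.0, 280.0], [465.0, 334.0], [530.0, 339.0]]
now 951.0 [[537.0, 346.0], [526.0, 261.0], [448.0, 280.0], [460.0, 332.0], [523.0, 348.0]]
init 214.0 [[491, 321], [485, 329], [450, 338], [450, 335], [478, 304]]
init 1576.5 [[466, 279], [472, 320], [448, 339], [440, 341], [419, 297], [441, 285]]
now 182.0 [[479, 303], [493, 319], [488, 326], [456, 340], [455, 337]]
now 1609.5 [[459, 281], [474, 317], [452, 342], [445, 344], [419, 302], [441, 287]]
diff 23.5 [[-64.1, -61.9], [-63.3, -83.5], [-69.9, -83.7], [-70.7, -62.1]]
diff 1058.5 [[-62.6, 73.1], [-57.8, -55.2], [-154.8, -58.1], [-159.8, 68.0]]
jar 0
watch 0
```

```bash
python3 - <<'E'
from h import *
import pickle;a,b=pickle.load(open('c9.pkl','rb'))
for y in(-50,-40,0,40):
    print('y',y)
    for n,c in(('t',b),('s',a)):
        pr=[]
        for x in range(-100,-44,4):
            P=np.r_[C+F*x+L*y,50]/1000;u=proj(c,P);r=cv2.getRectSubPix(c['frame'],(1,1),tuple(map(float,u)))[0,0];pr.append((x,*map(int,r)))
        print(n,pr)
for t,s in(((175,236),(445,344.5)),((212,240),(419,302))): print(tri(b,t,a,s)[0]*1000)
E
```

```text
y -50
t [(-100, 136, 138, 136), (-96, 133, 135, 134), (-92, 132, 132, 130), (-88, 133, 94, 64), (-84, 154, 106, 70), (-80, 154, 106, 69), (-76, 155, 107, 71), (-72, 117, 89, 64), (-68, 130, 104, 67), (-64, 182, 143, 84), (-60, 175, 138, 81), (-56, 141, 99, 64), (-52, 144, 99, 65), (-48, 142, 98, 65)]
s [(-100, 153, 153, 148), (-96, 154, 154, 148), (-92, 155, 155, 150), (-88, 154, 153, 148), (-84, 153, 151, 147), (-80, 151, 151, 146), (-76, 150, 150, 147), (-72, 161, 154, 138), (-68, 228, 171, 76), (-64, 231, 175, 74), (-60, 172, 131, 63), (-56, 166, 103, 54), (-52, 171, 108, 58), (-48, 171, 109, 60)]
y -40
t [(-100, 136, 137, 137), (-96, 136, 137, 136), (-92, 133, 132, 130), (-88, 139, 101, 72), (-84, 157, 108, 73), (-80, 146, 111, 87), (-76, 134, 126, 121), (-72, 113, 92, 71), (-68, 140, 112, 70), (-64, 195, 156, 88), (-60, 195, 155, 88), (-56, 150, 103, 68), (-52, 149, 103, 68), (-48, 150, 103, 68)]
s [(-100, 155, 154, 148), (-96, 154, 154, 148), (-92, 155, 154, 149), (-88, 155, 154, 149), (-84, 154, 154, 149), (-80, 155, 154, 149), (-76, 153, 153, 150), (-72, 164, 156, 141), (-68,
[... 714 characters left out ...]
 112, 85, 59)]
y 40
t [(-100, 129, 130, 130), (-96, 130, 131, 130), (-92, 129, 130, 130), (-88, 135, 99, 71), (-84, 151, 104, 69), (-80, 150, 105, 68), (-76, 150, 103, 68), (-72, 125, 91, 63), (-68, 115, 92, 70), (-64, 191, 150, 112), (-60, 180, 140, 104), (-56, 86, 60, 41), (-52, 87, 61, 41), (-48, 88, 62, 43)]
s [(-100, 155, 155, 150), (-96, 154, 153, 148), (-92, 154, 153, 148), (-88, 154, 153, 147), (-84, 154, 153, 147), (-80, 155, 153, 148), (-76, 156, 154, 148), (-72, 153, 153, 149), (-68, 179, 158, 138), (-64, 227, 170, 113), (-60, 189, 142, 96), (-56, 108, 82, 56), (-52, 111, 86, 58), (-48, 110, 85, 58)]
[535.06630182 345.59819127   3.20949339]
[524.04050636 260.48995884   3.35787031]
```

```bash
python3 -c "
from plant import *
print(sign_off())"
```

```text
the job is handed in; nothing more can be done
None
```

I handed the job in at about 35 s. All the cork chunks appear to be in the brass bowl: I could not count all six there, but the cameras show none in the bin, in the scoop or on the table. The scoop is level about 3 mm from the middle of its rest, the door is pushed fully home, and the bowl, jar and stopwatch measured unmoved.

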